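Lever the snug side cover of a fishing reel off its spring catch

ROBOT

A 6-joint arm with a two-finger parallel gripper is mounted at the origin on the work surface. World frame = base frame: x ahead of the robot, y to its left, z up, the work surface at z = 0. Lengths are in m, angles in rad, forces in N, time in s.
With the tool pointing down it reaches from about 0.3 to 0.875 m from the base axis. Payload 6.4 kg.
Tool frame: the origin (TCP) lies midway between the tips of the shut fingers; the grasp point (between the pads) lies 19 mm behind it; x points along the fingers, y is the direction in which the jaws open and shut, and the axes are right-handed (so a half turn about x gives the same grasp; the last joint's range is limited). The gripper opens to 88 mm and grips with 3 to 60 N. Pads are 18 mm wide; open, the fingers measure 123 mm over their backs; the gripper's body (75 mm by 187 mm) begins 45 mm behind the grasp point.
Start: joints at [0.969, 0.181, 1.607, -0, 1.354, -0.206], TCP at [0.222, 0.531, 0.239] pointing down, gripper open.
Joint ranges: [-2.99, 2.99], [-0.89, 2.07], [0.3, 2.58], [-1.14, 4.28], [0, 2.63], [-3.12, 3.12]. Speed limits (rad/s): [2.57, 2.57, 3.01, 3.14, 3.14, 3.14].

INTERFACE

Orientations are given as a unit quaternion [x, y, z, w].
In Python, from cell import manip gives the robot as it stands.
- The arm moves only by the shell command python3 -m handwheel 'ROWS'. ROWS is JSON, a list of rows, each a list of 3 entries, a list of its own where there are three numbers: the gripper command: -1 is fully open, 1 is shut, values between are in proportion, then the shift along the tool's x, y, z in units of 0.3 m (1.0 is 0.3 m), then the turn about the tool's x in units of 90 degrees (1.0 is 90 degrees). A call has 1 to 20 rows; each row shifts and turns the commanded pose from where the row before left it, along the tool's axes as they then stand; what a row does not reach is not made up. A row lasts 1/8 s, in which the tool goes at most 62.5 mm and 10.7 degrees, less where a joint would pass 70% of its speed; a pose out of reach is approached as far as the arm can. A call with a number of a shift or a turn outside -1 to 1 is refused whole. A call with a gripper value outside its range is refused whole. The fingers move at their own pace and stop on an object; the grip force is fixed at half the most. Time passes only in rows, so rows that do not move let the fingers close. It gives the time, the measured TCP pose, the force and the opening at its end, in the units of the state.
- manip.get_obs(): the state, without advancing time (a new reading comes with each control period).
- manip.grab_frame(name): name is "scene" or "top"; returns a dict with "pixels" (480x640x3 uint8, blue, green, red), "K" (3x3 intrinsics, pixels), "world_to_cam" (4x4, takes a point from world to camera coordinates). Camera axes: x right, y down, z forward; pixel columns grow to the right and rows downward; lengths in m; the calibration is good to about 2 mm. A picture is of the moment at which its call begins. There is no depth.
- manip.close_job(): hands the job in, once; it reports no verdict.
Trained networks look in a picture, given as the dict that the camera call returned (one of the last four; its "shot" number tells which), for a name from the list of things; names that differ only in an ending like _2 or _b are one class to them, and where a whole thing is asked for, a point or a joint stands for the part that bears it (a point fixed in the world has none). Each returns a list of dicts, best first, with "confidence" (0 to 1); they miss things now and then, are a little off and sometimes report something else, mostly with a low value. They report only what shows in the picture. A call takes as long as a camera call. They do not tell look-alikes from the thing itself.
- manip.search_frame(label, picture): "uv" ([column, row] in pixels, amid what is visible of it).
- manip.silhouettes(label, picture): "mask" (480x640 bool, what is visible of it) and "uv" ([column, row] in pixels, amid what is visible of it).
The state is a dict: "time_s": time; "joint_positions": joint angles; "qvel": joint speeds; "effort": joint torques, N m; "ee_pos": TCP position; "eef_rot": TCP orientation; "wrist_force": force on the tool from outside, world axes, zero at the start; "wrist_torque": the same for the moment, N m; "grip_width": opening from 0.0 (shut) to 1.0 (fully open).
Only numpy, scipy, OpenCV 4.12 (cv2) and the standard library are available. Lean on these libraries where they do the work, as an engineer would, in place of code of your own. Each camera call takes 0.05 s, during which the arm holds its last target. There are 200 camera calls.

TASK

Pick up the flat pry bar with the orange handle, lay its blade over the round steel rest bar with the tip under the protruding lip of the reel's red side cover, and press the handle down so that the cover's front is levered up past the brass spring catch and stays resting loose on top of it. Leave the cover there on the reel, do not touch it with the gripper, and lay the pry bar back down flat on the bench.

Things in the scene. Friction and masses are not known exactly. Their poses are not given: they have to be found in the camera images.
- pry_bar: Loose pry bar, 0.12 kg, flat on the bench: orange handle 100 x 18 wide x 22 high mm; steel blade 14 wide x 3 thick from its front end. Origin: under the handle's centre, on its underside; x along the bar, blade tip at x = +145 mm, z up. The blade's underside is 9.5 mm, its upper face 12.5 mm above the handle's underside. The blue screwdriver is not it.
- reel: Fixed black reel body on its side in a grey cradle. Origin on the bench; z up, x from its front (pry side) to its back. Cover seat 84 mm up, front face at x = -29 mm. A 3 mm brass spring catch, 14 mm wide, hooks forward over the front edge of the slot in the cover, to x = -20 mm; it yields at about 6 to 10 N at the lip and swings back in under the cover when the lip is about 10 mm up.
- cover: Loose red side cover, 0.03 kg, flat under the catch: plate 60 (x) x 50 x 3 mm with a slot for the catch; a lip 32 mm wide juts out in front to x = -44 mm, free below, 15 mm past the reel's front face. Origin: centre of the plate's underside, 84 mm above the reel's, same axes. It tips up about its back edge (x = +30 mm), held there by walls; resting on the catch it is pitched 0.13 rad.
- fulcrum: Fixed rest in front of the reel: round steel bar, 12 mm thick, 50 mm long, along y, its top 75 mm above the bench, on a 40 mm wide upright with a 28 x 60 mm foot. Origin on the bench under the bar, 84 mm in front of the reel's origin (40 mm before the lip's edge); axes as the reel's. A level blade lying on it has its upper face 6 mm below the lip's underside.
There are look-alikes about, which are no part of the job. Of the things like the pry_bar, leave any that is turquoise; of the rest the larger one is meant. Of the things that look like the cover, the smaller one is meant.

How it is judged:
By the outcome, as a careful person would: the job done as asked, in the order asked, and still so for the second after the job is handed in, with the robot touching nothing.
It also fails if it takes over 53 s, if anything falls off the work surface, if the arm or the gripper's body presses on something with over 40 N, if the wrist force passes 120 N, or if a joint passes its speed limit or range.

## Working session

There is one attempt and no reset: what is moved stays moved. The work goes in short steps, Python scripts to look and compute and a shell command to move; the robot and the scene stay as the last step left them, time stands still between calls to the robot, and variables do not carry over. Pictures are saved under pics/ and viewed, about 8 in all and at most 12, crops included, and the job is handed in when it is done.

```bash
mkdir -p pics; ls; cat > h.py <<'E'
import numpy as np, cv2
from cell import manip
def ray(p,uv):
    K=np.array(p["K"]);T=np.array(p["world_to_cam"]);R=T[:3,:3];t=T[:3,3]
    d=R.T@np.linalg.solve(K,[uv[0],uv[1],1]);return -R.T@t,d
def atz(p,uv,z):
    c,d=ray(p,uv);return c+d*(z-c[2])/d[2]
def proj(p,X):
    X=np.atleast_2d(X);T=np.array(p["world_to_cam"]);c=X@T[:3,:3].T+T[:3,3];q=c@np.array(p["K"]).T;return q[:,:2]/q[:,2:]
E
python3 - <<'E'
from h import *
np.set_printoptions(precision=4,suppress=True)
o=manip.get_obs();print(o)
for n in("scene","top"):
    p=manip.grab_frame(n);cv2.imwrite(f"pics/{n}0.png",p["pixels"])
    print(n,ray(p,(320,240)))
    for l in("pry_bar","reel","cover","fulcrum"):
        for r in manip.silhouettes(l,p):
            m=r["mask"].astype(np.uint8);ys,xs=np.nonzero(m)
            rect=cv2.minAreaRect(np.c_[xs,ys].astype(np.float32)) if len(xs) else None
            print(l,r["confidence"],r["uv"],m.sum(),rect)
E
```

```text
pics
{'time_s': 0.0, 'joint_positions': array([ 0.9687,  0.1815,  1.608 ,  0.    ,  1.3538, -0.2063]), 'qvel': array([-0.0018,  0.0007,  0.0012,  0.0008,  0.001 ,  0.0002]), 'effort': array([  0.0012, -43.3875, -34.1844,   0.0703,   0.0388,  -0.0002]), 'ee_pos': array([0.2214, 0.5301, 0.2378]), 'eef_rot': array([ 0.1385,  0.6935, -0.1396,  0.6931]), 'wrist_force': array([ 0.4548, -1.2444, -0.1803]), 'wrist_torque': array([-0.    ,  0.0805,  0.0239]), 'grip_width': 1.0007039990928743}
scene (array([ 0.9916, -0.5454,  0.9341]), array([-0.3359,  0.5457, -0.7678]))
pry_bar 0.96 [318.5, 176.7] 755 ((326.0353088378906, 181.64541625976562), (82.87389373779297, 12.043171882629395), 35.75389099121094)
pry_bar 0.73 [231.5, 186.8] 838 ((223.15850830078125, 192.92684936523438), (13.13049030303955, 91.70390319824219), 65.224853515625)
pry_bar 0.65 [362.1, 144.7] 297 ((356.5, 142.00001525878906), (51.982975006103516, 7.554176330566406), 39.80556869506836)
reel 0.9 [344.6, 296.2] 4038 ((354.2000732421875, 290.10003662109375), (90.78436279296875, 84.9705810546875), 26.56505012512207)
cover 0.67 [396
[... 400 characters left out ...]
55517578125, 99.45135498046875), 15.843083381652832)
pry_bar 0.74 [275.4, 387.4] 874 ((284.63409423828125, 388.7160949707031), (99.36688232421875, 10.850983619689941), 25.27772331237793)
pry_bar 0.72 [146.1, 303.4] 469 ((145.3793182373047, 306.5517578125), (7.799205303192139, 70.56423950195312), 21.801406860351562)
reel 0.86 [336.2, 198.5] 2497 ((331.4999694824219, 199.99996948242188), (72.99998474121094, 79.99998474121094), 0.0)
cover 0.87 [395.0, 139.3] 1289 ((396.3067626953125, 145.99742126464844), (47.457027435302734, 39.3441047668457), 68.96248626708984)
cover 0.58 [343.3, 216.9] 780 ((344.5, 221.5), (37.0, 31.0), 90.0)
fulcrum 0.7 [341.3, 264.6] 432 ((342.5, 264.5), (15.0, 29.0), 90.0)
```

View pics/scene0.png

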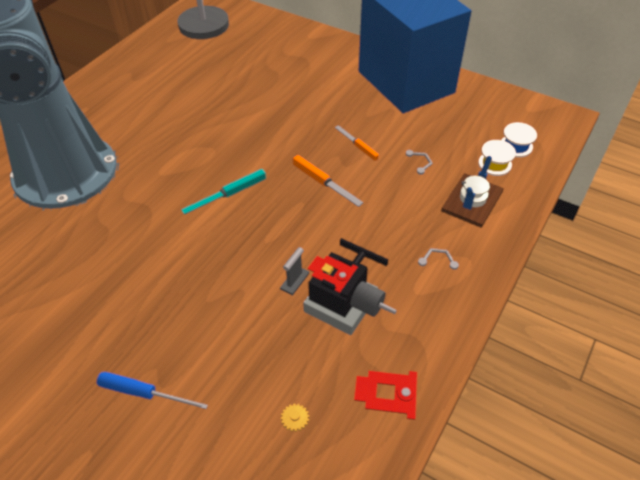

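View pics/top0.png

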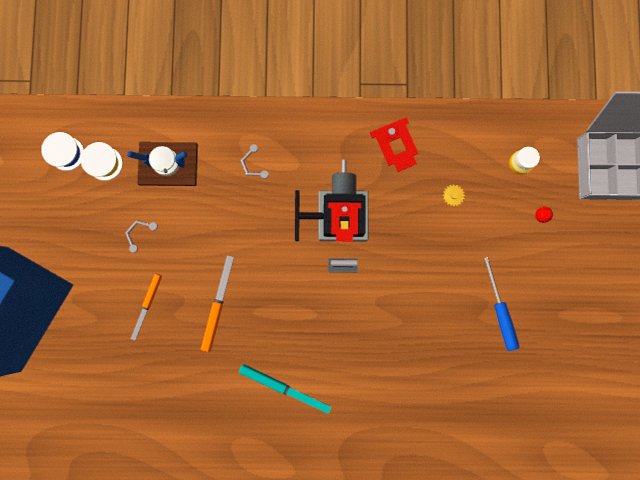

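The scene picture shows the large orange pry bar at (327,180). The small orange one at (357,142) and the turquoise one at (224,192) are look-alikes. The reel with its red cover is at (337,285), with the rest bar at (293,270). In the top view the same bar is at (218,303), tip up at (230,257), the reel is at (343,216) and the rest is at (343,265).

```bash
python3 - <<'E'
from h import *
np.set_printoptions(precision=4,suppress=True)
a={n:manip.grab_frame(n) for n in("scene","top")}
t=a["top"]; hsv=cv2.cvtColor(t["pixels"],cv2.COLOR_BGR2HSV)
print("px scale",atz(t,(343,216),0.084),atz(t,(343,226),0.084))
for n,win,zc in(("top",(190,340,250,360),.022),("scene",(285,340,145,200),.022)):
    p=a[n];h=cv2.cvtColor(p["pixels"],cv2.COLOR_BGR2HSV)
    x0,x1,y0,y1=win
    if n=="top": x1=245
    sub=h[y0:y1,x0:x1]; m=(sub[...,0]>7)&(sub[...,0]<20)&(sub[...,1]>225)&(sub[...,2]>190)
    k,lab,st,ce=cv2.connectedComponentsWithStats(m.astype(np.uint8));i=1+np.argmax(st[1:,4])
    ys,xs=np.nonzero(lab==i);pt=np.c_[xs+x0,ys+y0].astype(np.float32)
    (c,s,an)=cv2.minAreaRect(pt);b=cv2.boxPoints((c,s,an));print(n,len(xs),c,s,an);print(np.array([atz(p,q,.022) for q in b]), atz(p,pt.mean(0),.02))
# cover & fulcrum in top
c1=cv2.resize(a["top"]["pixels"][160:285,280:410],None,fx=4.6,fy=4.6,interpolation=cv2.INTER_CUBIC)[:600]
c2=cv2.resize(a["scene"]["pixels"][225:345,265:415],None,fx=5,fy=5,interpolation=cv2.INTER_CUBIC)
cv2.imwrite("pics/c1.png",c1);cv2.imwrite("pics/c2.png",c2)
E
```

```text
px scale [0.6813 0.0087 0.084 ] [0.6621 0.0086 0.084 ]
top 411 (210.0392303466797, 326.49163818359375) (8.281749725341797, 49.97731399536133) 14.534454345703125
[[0.4226 0.2871 0.022 ]
 [0.5176 0.2651 0.022 ]
 [0.5136 0.249  0.022 ]
 [0.4187 0.2712 0.022 ]] [0.468  0.2684 0.02  ]
scene 228 (310.5980224609375, 167.08956909179688) (38.79512405395508, 5.933813571929932) 34.2868766784668
[[0.4228 0.2697 0.022 ]
 [0.4206 0.2867 0.022 ]
 [0.5157 0.2639 0.022 ]
 [0.5171 0.2477 0.022 ]] [0.4691 0.2685 0.02  ]
```

View pics/c1.png

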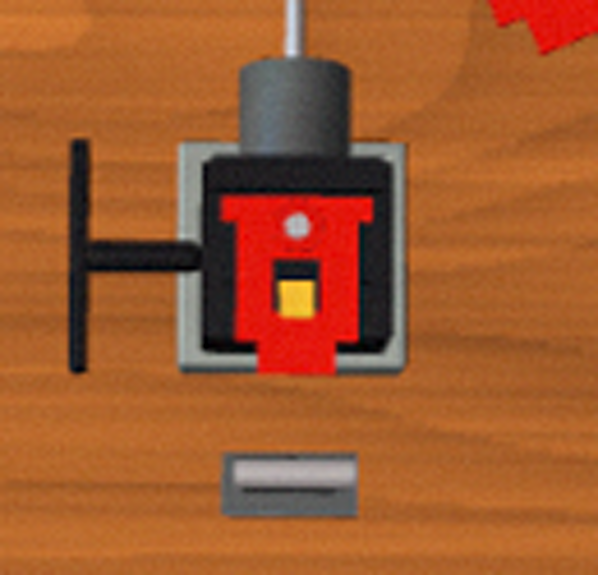

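View pics/c2.png

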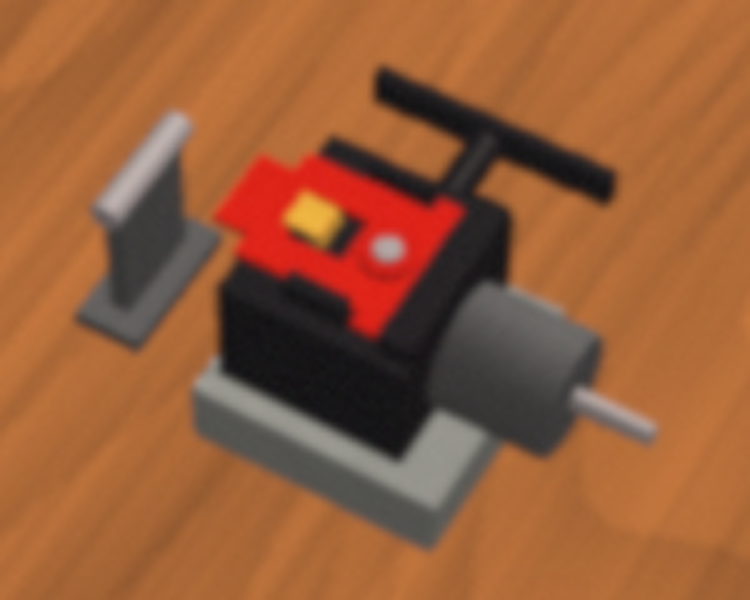

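Crop 1 (top): the rest bar spans columns 233–357 at rows 458–490, the lip's front edge is at row 374 (columns 257–336), and the cover's back edge is at row 197 (220–373). Crop 2 shows the same assembly, with the cover seated under the brass catch. Both look aligned with world x to within a degree or so.

```bash
python3 - <<'E'
from h import *
from scipy.optimize import least_squares
from scipy.spatial.transform import Rotation as Ro
np.set_printoptions(precision=4,suppress=True)
a={n:manip.grab_frame(n) for n in("scene","top")}
T=lambda x,y:np.array([(x+.5)/4.6-.5+280,(y+.5)/4.6-.5+160])
S=lambda x,y:np.array([(x+.5)/5-.5+265,(y+.5)/5-.5+225])
# reel-frame points
obs=[("top",(-.044,.016,.087),T(257,374)),("top",(-.044,-.016,.087),T(336,374)),("top",(.03,.0,.087),T(297,197)),
("top",(-.084,.025,.075),T(233,474)),("top",(-.084,-.025,.075),T(357,474)),
("scene",(-.084,.025,.075),S(181,114)),("scene",(-.084,-.025,.075),S(103,208)),
("scene",(-.044,.016,.087),S(264,155)),("scene",(-.044,-.016,.087),S(216,216))]
def w(q,X):
    c,s=np.cos(q[2]),np.sin(q[2]);return np.array([q[0]+c*X[0]-s*X[1],q[1]+s*X[0]+c*X[1],X[2]])
f=lambda q:np.concatenate([proj(a[n],w(q,X))[0]-u for n,X,u in obs])
r=least_squares(f,[.68,.008,0],loss="soft_l1");print("reel",r.x);print(f(r.x).reshape(-1,2))
# bar: check projections of tip & handle ends
q=[.4685,.2681,-.229]
for n in a:print(n,[proj(a[n],w(q,X))[0] for X in((.145,0,.0125),(.05,0,.022),(-.05,0,.022))])
for l in a:
  for s in manip.silhouettes("pry_bar",a[l]):
    m=s["mask"];ys,xs=np.nonzero(m)
    print(l,s["uv"],"ends",xs[ys.argmin()],ys.min(),xs[ys.argmax()],ys.max(),xs.min(),xs.max())
o=manip.get_obs();R=Ro.from_quat(o["eef_rot"]).as_matrix();print("tool axes cols\n",R,o["ee_pos"])
E
```

```text
reel [ 0.6779  0.0069 -0.0026]
[[-0.1482 -0.4475]
 [-0.4002 -0.2587]
 [-0.0983 -0.5043]
 [ 0.0103 -0.6812]
 [-0.702  -0.3877]
 [-0.5982 -0.0695]
 [-0.2429 -0.0047]
 [-0.9895 -0.1005]
 [-1.0474  0.1067]]
scene [array([360.5227, 203.7905]), array([327.1745, 177.8778]), array([294.1381, 155.5119])]
top [array([229.304 , 255.5306]), array([216.4853, 301.4848]), array([203.5943, 351.1086])]
scene [232.7, 186.0] ends 260 169 184 213 182 265
scene [362.4, 146.2] ends 337 127 374 160 337 377
scene [345.5, 298.0] ends 340 239 347 334 303 395
top [274.7, 385.9] ends 243 364 325 412 239 330
top [212.5, 312.0] ends 228 256 207 351 202 233
top [148.5, 299.8] ends 157 273 133 339 132 162
tool axes cols
 [[ 0.0001  0.3855  0.9227]
 [ 0.0001  0.9227 -0.3855]
 [-1.      0.0001  0.    ]] [0.2217 0.5306 0.2387]
```

```bash
python3 -m handwheel '[[-1,[0,0,0],-0.053],[-1,[0,0,0],-0.053],[-1,[0,-0.0666,0.0983],0],[-1,[0,-0.0666,0.0983],0],[-1,[0,-0.0666,0.0983],0],[-1,[0,-0.0666,0.0983],0],[-1,[0,-0.0666,0.0983],0],[-1,[0,-0.0666,0.0983],0],[-1,[0,-0.0666,0.0983],0],[-1,[0,-0.0666,0.0983],0],[-1,[0,-0.0666,0.0983],0],[-1,[0,-0.0666,0.0983],0],[-1,[0.1,0,0],0],[-1,[0.1,0,0],0],[-1,[0.1,0,0],0],[-1,[0.1,0,0],0],[-1,[0.1,0,0],0],[-1,[0,0,0],0],[-1,[0,0,0],0]]'
python3 - <<'E'
from h import *
from scipy.spatial.transform import Rotation as Ro
np.set_printoptions(precision=4,suppress=True)
o=manip.get_obs();R=Ro.from_quat(o["eef_rot"]).as_matrix();p=o["ee_pos"];print(p,R[:,2],np.arctan2(R[1,2],R[0,2]),o["wrist_force"])
g=np.array([.4636,.2692,.003]);print("tool-frame units",R.T@(g-p)/.3)
E
```

```text
time_s: 3.18
ee_pos: [0.4642, 0.2692, 0.0898]
eef_rot: [0.081, 0.702, -0.081, 0.703]
wrist_force: [0.7, 0.3, 0.5]
grip_width: 0.999
[0.4642 0.2692 0.0898] [ 0.9738 -0.2272  0.0011] -0.22922574321152883 [0.7384 0.3418 0.5251]
tool-frame units [ 0.2893 -0.0006 -0.0021]
```

```bash
python3 -m handwheel '[[-1,[0.1,0,0],0],[-1,[0.1,0,0],0],[-1,[0.06,0,0],0],[-1,[0.028,0,0],0],[-1,[0,0,0],0],[-1,[0,0,0],0]]'
python3 -m handwheel '[[1,[0,0,0],0],[1,[0,0,0],0],[1,[0,0,0],0],[1,[0,0,0],0],[1,[0,0,0],0],[1,[0,0,0],0],[1,[0,0,0],0],[1,[0,0,0],0]]'
python3 - <<'E'
from h import *
p=manip.grab_frame("scene");cv2.imwrite("pics/g.png",cv2.resize(p["pixels"][100:260,220:440],None,fx=3,fy=3))
print(manip.get_obs()["grip_width"]*88)
E
```

```text
time_s: 3.92
ee_pos: [0.4643, 0.2693, 0.0033]
eef_rot: [0.081, 0.702, -0.081, 0.703]
wrist_force: [0.2, -0.2, -0.4]
grip_width: 1.0
time_s: 4.92
ee_pos: [0.4634, 0.269, 0.0023]
eef_rot: [0.081, 0.702, -0.081, 0.702]
wrist_force: [-0.3, 0.6, 0.5]
grip_width: 0.199
17.415688851109213
```

View pics/g.png

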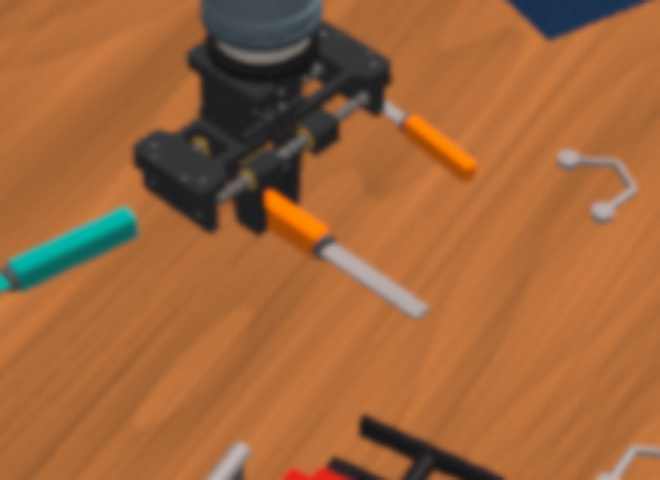

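```bash
python3 -m handwheel '[[1,[-0.06,0,0],0],[1,[-0.09,0,0],0],[1,[-0.09,0,0],0],[1,[-0.09,0,0],0],[1,[-0.09,0,0],-0.048],[1,[0,0,0],-0.048],[1,[0,0,0],-0.048],[1,[0,-0.08,0],0],[1,[0,-0.095,0],0],[1,[0,-0.1,0],0],[1,[0,-0.1,0],0],[1,[0,-0.1,0],0],[1,[0,-0.1,0],0],[1,[0,-0.1,0],0],[1,[0,-0.1,0],0],[1,[0,-0.095,0],0],[1,[0,0,0],0],[1,[0,0,0],0]]'
python3 - <<'E'
from h import *
from scipy.spatial.transform import Rotation as Ro
np.set_printoptions(precision=4,suppress=True)
o=manip.get_obs();R=Ro.from_quat(o["eef_rot"]).as_matrix();p=o["ee_pos"];print(p,R[:,2],np.arctan2(R[1,2],R[0,2]),o["wrist_force"])
g=np.array([.474,.007,.071]);print("tool-frame units",R.T@(g-p)/.3)
a=[manip.grab_frame(n) for n in("scene","top")]
for f in a:
    print([proj(f,p+R@[ .0023-h,0,x])[0] for x,h in((.15,.0125),(.055,.022))])
cv2.imwrite("pics/m.png",np.hstack([cv2.resize(a[0]["pixels"][190:310,210:370],None,fx=2.5,fy=2.5),cv2.resize(a[1]["pixels"][190:340,260:420],None,fx=2.5,fy=2.5)[:300]]))
E
```

```text
time_s: 7.22
ee_pos: [0.4626, 0.0084, 0.1288]
eef_rot: [0.001, 0.707, -0.001, 0.707]
wrist_force: [0.2, 0.3, -1.6]
grip_width: 0.202
[0.4626 0.0084 0.1288] [ 1.     -0.0035  0.0005] -0.0035375571748177946 [ 0.1749  0.3021 -1.6461]
tool-frame units [ 0.1928 -0.0044  0.0378]
[array([300.6265, 237.3514]), array([254.2091, 212.1919])]
[array([344.4261, 249.1828]), array([344.1995, 302.3842])]
```

View pics/m.png

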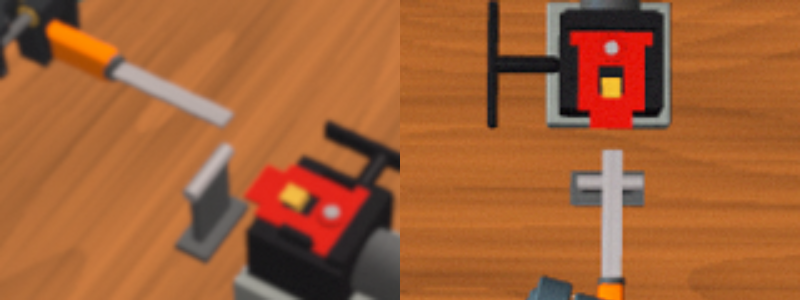

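The picture shows the bar level in the grip: its tip is at about (301,237) in the scene view and (345,250) in the top view, within about 1 px of prediction. Next I'll descend to the rest.

```bash
python3 -m handwheel '[[1,[0,-0.0044,0.038],0],[1,[0.06,0,0],0],[1,[0.07,0,0],0],[1,[0.04,0,0],0],[1,[0.023,0,0],0],[1,[0,0,0],0],[1,[0,0,0],0]]'
for i in 1 2 3; do :; done
python3 -m handwheel '[[1,[0.005,0,0],0],[1,[0,0,0],0]]'
python3 -m handwheel '[[1,[0.005,0,0],0],[1,[0,0,0],0]]'
python3 -m handwheel '[[1,[0.003,0,0],0],[1,[0,0,0],0]]'
python3 - <<'E'
from h import *
a=[manip.grab_frame(n) for n in("scene","top")]
cv2.imwrite("pics/d.png",np.hstack([cv2.resize(a[0]["pixels"][215:315,230:350],None,fx=3.3,fy=3.3),cv2.resize(a[1]["pixels"][190:290,285:405],None,fx=3.3,fy=3.3)]))
E
```

```text
time_s: 8.2
ee_pos: [0.4746, 0.0065, 0.071]
eef_rot: [0.001, 0.707, -0.001, 0.707]
wrist_force: [-0.4, 0.4, -1.4]
grip_width: 0.202
time_s: 8.45
ee_pos: [0.4742, 0.0066, 0.0692]
eef_rot: [0.001, 0.707, -0.001, 0.707]
wrist_force: [0.5, -0.1, -1.4]
grip_width: 0.203
time_s: 8.7
ee_pos: [0.4741, 0.0066, 0.0675]
eef_rot: [0.001, 0.707, -0.001, 0.707]
wrist_force: [-0.9, -0.4, -1.1]
grip_width: 0.2
time_s: 8.95
ee_pos: [0.4742, 0.0066, 0.0667]
eef_rot: [0.001, 0.707, -0.001, 0.707]
wrist_force: [-0.4, -0.5, 0.4]
grip_width: 0.198
```

View pics/d.png

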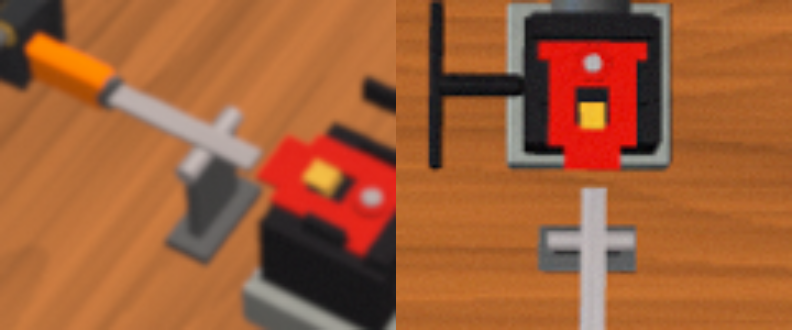

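The blade rests on the bar (contact at TCP z≈0.067). The tip is about 11 mm short of the lip and centred, at crop (250,157) left and row 188 right, with the lip edge at row 169.

```bash
python3 -m handwheel '[[1,[-0.003,0,0.01],0],[1,[0,0,0.02],0],[1,[0,0,0.02],0],[1,[0,0,0.02],0],[1,[0,0,0],0]]'
python3 - <<'E'
import numpy as np
prev=None
for th in np.arange(0,.46,.05):
    c,s=np.cos(th),np.sin(th); n=np.array([-s,c]);e=np.array([c,s])
    S=(50+9*s)/c; tip=np.array([0,69])+6*n+S*e
    P=tip-150*e+2.5*n; up=tip+3*n
    lip=(up[1]-84)/64*74
    if prev is None: P0=P
    d=P-P0; print(round(th,2),"tip",up.round(1),"lip rise",round(lip,1),"TCP d(x,z) mm",d.round(1),"units",(d/300).round(4))
    prev=P
E
```

```text
time_s: 9.68
ee_pos: [0.4958, 0.0065, 0.0675]
eef_rot: [0.001, 0.707, -0.001, 0.707]
wrist_force: [0.1, 0.5, -0.3]
grip_width: 0.204
0.0 tip [50. 78.] lip rise -6.9 TCP d(x,z) mm [0. 0.] units [0. 0.]
0.05 tip [50.  80.5] lip rise -4.0 TCP d(x,z) mm [ 0.2 -5. ] units [ 0.0007 -0.0166]
0.1 tip [50.  83.1] lip rise -1.1 TCP d(x,z) mm [ 0.8 -9.9] units [ 0.0027 -0.033 ]
0.15 tip [50.  85.7] lip rise 1.9 TCP d(x,z) mm [  1.8 -14.8] units [ 0.0059 -0.0492]
0.2 tip [50.  88.3] lip rise 5.0 TCP d(x,z) mm [  3.1 -19.5] units [ 0.0103 -0.0649]
0.25 tip [50.  91.1] lip rise 8.2 TCP d(x,z) mm [  4.8 -24. ] units [ 0.016  -0.0801]
0.3 tip [50.  93.9] lip rise 11.4 TCP d(x,z) mm [  6.8 -28.4] units [ 0.0228 -0.0947]
0.35 tip [50.  96.8] lip rise 14.8 TCP d(x,z) mm [  9.3 -32.6] units [ 0.0309 -0.1086]
0.4 tip [50.  99.9] lip rise 18.4 TCP d(x,z) mm [ 12.  -36.5] units [ 0.0401 -0.1215]
0.45 tip [ 50.  103.1] lip rise 22.1 TCP d(x,z) mm [ 15.2 -40. ] units [ 0.0505 -0.1335]
```

```bash
python3 -m handwheel '[[1,[0.012,0,0],0],[1,[0.016,0,0.001],0],[1,[0.016,0,0.003],0],[1,[0.016,0,0.003],0],[1,[0,0,0],0]]'
python3 - <<'E'
from h import *
a=[manip.grab_frame(n) for n in("scene","top")]
cv2.imwrite("pics/e.png",np.hstack([cv2.resize(a[0]["pixels"][215:315,230:350],None,fx=3.3,fy=3.3),cv2.resize(a[1]["pixels"][190:290,285:405],None,fx=3.3,fy=3.3)]))
E
```

```text
time_s: 10.3
ee_pos: [0.4969, 0.0065, 0.0492]
eef_rot: [0.001, 0.707, -0.001, 0.707]
wrist_force: [-1.7, -0.4, 6.8]
grip_width: 0.204
```

View pics/e.png

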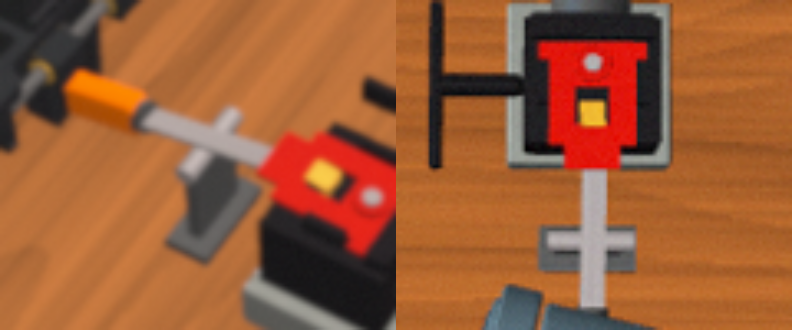

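The blade is tilting nose up in the grip with its tip under the lip, and the force is 6.8 N up. I'll keep pressing.

```bash
python3 -m handwheel '[[1,[0.014,0,0.005],0],[1,[0,0,0],0]]'
python3 -m handwheel '[[1,[0.014,0,0.005],0],[1,[0,0,0],0]]'
python3 -m handwheel '[[1,[0.014,0,0.006],0],[1,[0,0,0],0]]'
python3 -m handwheel '[[1,[0.012,0,0.006],0],[1,[0,0,0],0],[1,[0,0,0],0]]'
python3 - <<'E'
from h import *
a=[manip.grab_frame(n) for n in("scene","top")]
cv2.imwrite("pics/f.png",np.hstack([cv2.resize(a[0]["pixels"][215:315,230:350],None,fx=3.3,fy=3.3),cv2.resize(a[1]["pixels"][190:290,285:405],None,fx=3.3,fy=3.3)]))
E
```

```text
time_s: 10.65
ee_pos: [0.4978, 0.0066, 0.0449]
eef_rot: [0.001, 0.708, -0.001, 0.706]
wrist_force: [-4.0, -1.0, 6.4]
grip_width: 0.204
time_s: 10.9
ee_pos: [0.4993, 0.0067, 0.0403]
eef_rot: [0.001, 0.708, -0.001, 0.706]
wrist_force: [-3.3, 0.7, 1.2]
grip_width: 0.201
time_s: 11.15
ee_pos: [0.5015, 0.0067, 0.0362]
eef_rot: [0.001, 0.708, -0.001, 0.707]
wrist_force: [-3.0, 0.1, -0.2]
grip_width: 0.203
time_s: 11.52
ee_pos: [0.5036, 0.0066, 0.0331]
eef_rot: [0.001, 0.707, -0.001, 0.707]
wrist_force: [-2.4, -0.1, -0.0]
grip_width: 0.203
```

View pics/f.png

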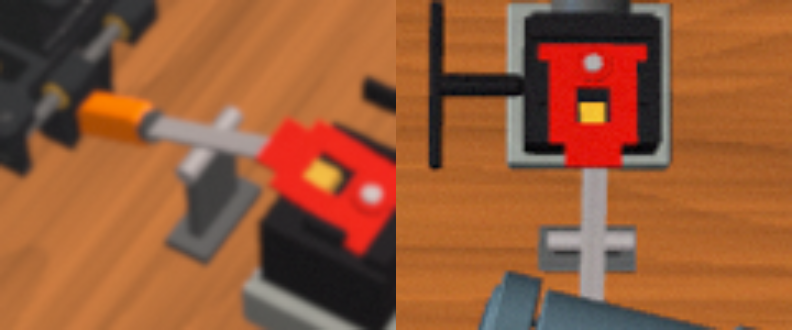

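The wrist force fell from about 7 N to 0, so the catch has yielded. In the picture the lip is clearly raised at crop (285,140) and the brass is under the slot. I'll withdraw slowly along the blade's axis so the cover comes down onto the catch.

```bash
python3 -m handwheel '[[1,[0.0034,0,-0.0095],0],[1,[0.0034,0,-0.0095],0],[1,[0.0034,0,-0.0095],0],[1,[0.0034,0,-0.0095],0],[1,[0,0,0],0]]'
python3 -m handwheel '[[1,[0.001,0,-0.01],0],[1,[0,0,-0.015],0],[1,[0,0,-0.02],0],[1,[0,0,-0.03],0],[1,[0,0,-0.04],0],[1,[0,0,-0.05],0],[1,[0,0,0],0]]'
python3 - <<'E'
from h import *
a=[manip.grab_frame(n) for n in("scene","top")]
cv2.imwrite("pics/k.png",np.hstack([cv2.resize(a[0]["pixels"][215:315,230:350],None,fx=3.3,fy=3.3),cv2.resize(a[1]["pixels"][190:290,285:405],None,fx=3.3,fy=3.3)]))
E
```

```text
time_s: 12.25
ee_pos: [0.4918, 0.0066, 0.0289]
eef_rot: [0.001, 0.707, -0.001, 0.707]
wrist_force: [-0.2, 0.5, -0.7]
grip_width: 0.202
time_s: 13.12
ee_pos: [0.4412, 0.007, 0.0286]
eef_rot: [0.001, 0.708, -0.001, 0.707]
wrist_force: [-0.2, 0.1, -1.5]
grip_width: 0.199
```

View pics/k.png

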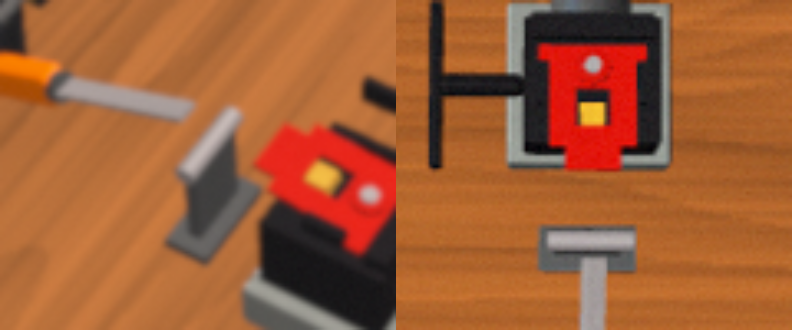

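The cover is still raised, with its lip corners at crop (287,125) and (257,165), about 10 px higher than when seated. The blade is clear of the lip and the rest bar. I'll move the bar to free bench and press it flat there.

```bash
python3 -m handwheel '[[1,[0,-0.03,-0.04],0],[1,[0,-0.06,-0.05],0],[1,[0,-0.06,-0.05],0],[1,[0,-0.05,-0.03],0],[1,[0,0,0],0],[1,[0.02,0,0],0],[1,[0.012,0,0],0],[1,[0.012,0,0],0],[1,[0.012,0,0],0],[1,[0,0,0],0]]'
python3 -m handwheel '[[1,[0.01,0,0],0],[1,[0.01,0,0],0],[1,[0.006,0,0],0],[1,[0,0,0],0]]'
python3 - <<'E'
from h import *
p=manip.grab_frame("scene");cv2.imwrite("pics/l.png",cv2.resize(p["pixels"][150:310,140:360],None,fx=3,fy=3))
E
```

```text
time_s: 14.48
ee_pos: [0.3934, -0.0533, 0.0126]
eef_rot: [0.001, 0.706, -0.001, 0.708]
wrist_force: [2.7, 2.1, 4.8]
grip_width: 0.204
time_s: 14.98
ee_pos: [0.3945, -0.0539, 0.0053]
eef_rot: [0.0, 0.705, -0.002, 0.709]
wrist_force: [4.2, 0.4, 5.8]
grip_width: 0.205
```

View pics/l.png

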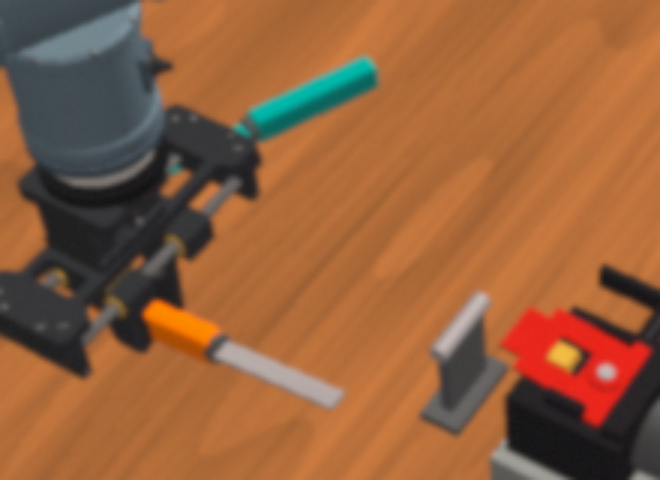

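The bar lies nearly flat, with the blade at crop (280,375), and nothing is nearby. I'll ease down the last 2 mm, release and rise.

```bash
python3 -m handwheel '[[1,[0.006,0,0],0],[1,[0,0,0],0],[-1,[0,0,0],0],[-1,[0,0,0],0],[-1,[0,0,0],0],[-1,[0,0,0],0],[-1,[0,0,0],0],[-1,[0,0,0],0],[-1,[-0.06,0,0],0],[-1,[-0.1,0,0],0],[-1,[-0.15,0,0],0],[-1,[-0.15,0,0],0],[-1,[-0.15,0,0],0],[-1,[0,0,0],0],[-1,[0,0,0],0]]'
python3 - <<'E'
from h import *
np.set_printoptions(precision=2,suppress=True)
a=[manip.grab_frame(n) for n in("scene","top")]
q=(.6779,.0069)
for ph in(0,.13):
  c,s=np.cos(ph),np.sin(ph)
  # cover lip top corners, pitched about back edge (x=.03,z=.084)
  for y in(.016,-.016):
    X=np.array([q[0]+.03-.074*c+.003*s,q[1]+y,.084+.074*s+.003*c]);print(ph,y,proj(a[0],X)[0]*1,"crop",(proj(a[0],X)[0]-[265,225]+.5)*4-.5)
L=cv2.resize(a[0]["pixels"][225:325,265:365],None,fx=4,fy=4,interpolation=cv2.INTER_CUBIC)
Rr=cv2.resize(a[0]["pixels"][180:310,170:300],(400,400),interpolation=cv2.INTER_CUBIC)
cv2.imwrite("pics/z.png",np.hstack([L,Rr]))
cv2.imwrite("pics/ztop.png",a[1]["pixels"])
for r in manip.silhouettes("pry_bar",a[1]): print(r["uv"],r["confidence"])
E
```

```text
time_s: 16.9
ee_pos: [0.3912, -0.0529, 0.1848]
eef_rot: [0.001, 0.707, -0.001, 0.707]
wrist_force: [-0.3, -0.4, 0.0]
grip_width: 1.0
0 0.016 [316.34 255.54] crop [206.85 123.67]
0 -0.016 [306.72 267.97] crop [168.37 173.39]
0.13 0.016 [316.77 252.38] crop [208.59 111.  ]
0.13 -0.016 [307.09 264.84] crop [169.86 160.87]
[375.2, 331.5] 0.71
[273.8, 386.3] 0.67
[147.0, 303.8] 0.62
[345.2, 219.8] 0.26
```

View pics/z.png

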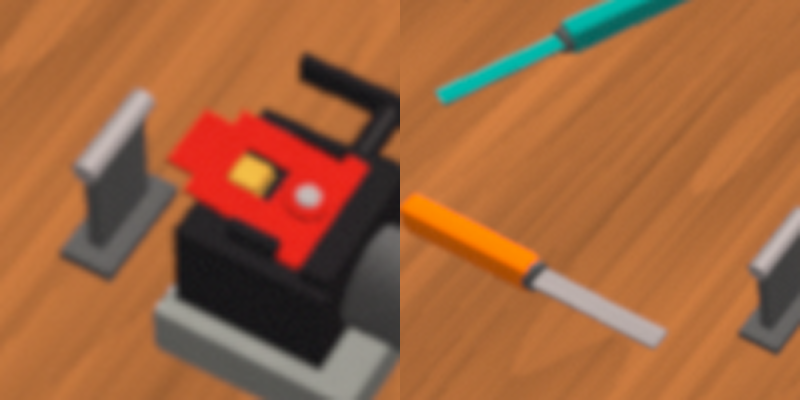

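The left crop shows the cover's lip corners at (208,109) and (169,162), against (209,111) and (170,161) predicted for a 0.13 rad pitch; seated would be (207,124) and (168,173). The right crop shows the bar lying flat and free. I'll hand in.

```bash
python3 -c "
from cell import manip
print(manip.close_job())"
```

```text
the job is handed in; nothing more can be done
None
```

I levered the cover's front up past the brass catch with the large orange pry bar, and it stayed resting there. I then laid the bar back down on clear bench and handed the job in at about 17 s.

- **Pressing:** the force on the wrist rose to about 7 N, then dropped to about 0 as the catch gave way. The highest reading at the end of any move was about 8 N. The gripper never came near the cover.
- **Cover:** in the last picture the lip corners were within about 2 px (in the 4x enlarged crop) of where they should be at 0.13 rad pitch. Seated, they would have been about 12 px lower.
- **Pry bar:** the last picture shows it lying flat and free. I judged this by eye only. The gripper was open, 0.18 m up, with no force on the wrist.
- **Not checked:** I could not see the catch swing back under the cover. I inferred it from the force drop and the cover's pitch. No check failed or disagreed.

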